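# Slacken the steriliser's lid clamp by one turn of its hand wheel

### The job

Slacken the lid clamp of the small white steriliser: with your fingertips, gently push the hand wheel on its top round by the upright red handle, anticlockwise as seen from above, through exactly one full turn, so that the handle finishes where it started. Only push, do not grip the handle or lift anything; leave everything else on the worktop where it is, and finish clear of the wheel.

Things in the scene. Friction and masses are not known exactly. Their poses are not given: they have to be found in the camera images.
- wheel_axis (a point): Point on the vertical axis of the hand wheel, at the height of the middle of the red handle (182 mm above the worktop). The wheel sits on a brass spindle above the middle of the steriliser, a white box 170 x 230 mm with a steel lid (top 111 mm above the worktop) and a dark steel yoke bar across it (top 132 mm). The steriliser is fixed in each run, but its place and yaw differ between runs.
- handle_mid (a point): Middle of the upright red handle on the rim of the hand wheel, 182 mm above the worktop: a round peg up to 21 mm in diameter, its top 19 mm above this point, the top of the wheel's rim 26 mm below it. Its axis runs 60 mm from the wheel's axis. The wheel has a black rim (14 mm thick bar, 134 mm over all), three steel spokes and a steel hub; nothing on the wheel but the handle stands more than 6 mm above the rim.
- clamp_wheel (a joint): Turn of the hand wheel in rad, growing anticlockwise as seen from above; one full turn is 6.283. It starts anywhere from -0.9 to 0.9. There is no stop within reach; stiff friction (about 3 N of push at the handle) makes it stay where it is left, no spring.
- wheel_handle: The red handle itself (goes round with the wheel and can also revolve freely about its own upright axis, like a crank knob); origin on the handle's axis, 27 mm below point handle_mid.
- gauze_pack: Flat white gauze packet, 55 x 95 x 9 mm, loose bystander; origin under its centre.
- lens_case: Contact lens case with one white and one blue cap, 36 x 72 x 18 mm, loose bystander; origin under its centre.
- dropper: Small white eye-drop bottle with a green tip, 25 mm across, 80 mm tall, standing loose, bystander; origin under its centre.
- kidney_dish: Steel kidney dish, 104 x 200 x 33 mm, loose bystander; origin under its centre.

How it is judged:
On the way, in this order (a step that is already met when the one before it is completed fails the run):
1. the wheel has been pushed anticlockwise by its handle to about half a turn (distance of handle_mid from where it was at the start of the episode above 0.105 m and value of joint clamp_wheel above 0.6 rad and contact force between the fingers and wheel_handle above 0.3 N), for 0.05 s.
2. still pushed by its handle, the wheel is past the half turn and on its way home (distance of handle_mid from where it was at the start of the episode below 0.088 m and value of joint clamp_wheel above 3 rad and contact force between the fingers and wheel_handle above 0.3 N), for 0.05 s.
At the end, for the whole second after the job is handed in: The wheel has made one full anticlockwise turn and stands still, with the handle within 12 mm of where it started; the loose things are within 20 mm of where they were (distance of handle_mid from where it was at the start of the episode below 0.012 m and value of joint clamp_wheel between 4.8 and 7.6 rad and velocity of joint clamp_wheel between -0.03 and 0.03 rad/s and distance of each of gauze_pack, lens_case, dropper, kidney_dish from where it was at the start of the episode below 0.02 m); the robot touches nothing.
It fails at once if the handle was pinched or pushed roughly (more than 20 N) (contact force between the fingers and wheel_handle above 20 N).
It fails at once if the wheel was turned the wrong way (clockwise) (value of joint clamp_wheel below -1.3 rad).
It fails at once if the wheel was turned well beyond one turn (value of joint clamp_wheel above 7.8 rad).
It fails at once if a bystander was shifted or lifted (distance of any of gauze_pack, lens_case, dropper, kidney_dish from where it was at the start of the episode above 0.03 m).
It also fails if it takes over 58 s, if anything falls off the work surface, if the arm or the gripper's body presses on something with over 40 N, if the wrist force passes 120 N, or if a joint passes its speed limit or range.

### The arm

A 6-joint arm with a two-finger parallel gripper is mounted at the origin on a cart in front of the work surface, level with it; the furniture and walls round the work are solid. World frame = base frame: x ahead of the robot, y to its left, z up, the work surface at z = 0. Lengths are in m, angles in rad, forces in N, time in s.
With the tool pointing down it reaches from about 0.375 to 0.9 m from the base axis. Payload 3.1 kg.
Tool frame: the origin (TCP) lies between the finger pads; the fingertips stand 11 mm ahead of it and the grasp point (between the pads) lies 8 mm behind it (env.tip_extent is the distance from the TCP to the fingertips, in m); x points along the fingers, y is the direction in which the jaws open and shut, and the axes are right-handed (so a half turn about x gives the same grasp; the last joint's range is limited). The gripper opens to 85 mm and grips with 20 to 120 N. Pads are 22 mm wide; open, the fingers measure 114 mm over their backs; the gripper's body (76 mm by 85 mm) begins 54 mm behind the grasp point. The pads swing forward as they close: fully open they stand 13 mm farther back than shut.
Start: joints at [1.123, 0.527, 1.433, -0, 1.181, -0.178], TCP at [0.166, 0.603, 0.242] pointing down, gripper open.
Joint ranges: [-3.08, 3.08], [-0.75, 2.2], [0.22, 2.44], [-1.43, 4.57], [0, 2.65], [-2.85, 2.85]. Speed limits (rad/s): [2.79, 2.79, 3.14, 3.14, 3.14, 3.14].

### API

Orientations are given as a unit quaternion [w, x, y, z].
In Python, from cell import env gives the robot as it stands.
- The arm moves only by the shell command python3 -m crank 'ROWS'. ROWS is text: rows parted by semicolons, each of 7 numbers parted by spaces: the turn, a rotation vector about the world's x, y, z in degrees, then the shift along the world's x, y, z in m, then the finger opening in m, from 0 to 0.0854. A call has 1 to 8 rows; each row shifts and turns the pose as measured when the row begins; what a row does not reach is not made up. A row lasts 1/12 s, in which the tool goes at most 41.7 mm and 7.16 degrees, less where a joint would pass 70% of its speed; a pose out of reach is approached as far as the arm can. A call with a gripper value outside its range is refused whole. The fingers move at their own pace and stop on an object; the grip force is fixed at half the most. Time passes only in rows, so rows that do not move let the fingers close. It gives the time, the measured TCP pose, the force and the opening at its end, in the units of the state.
- env.state(): the state, without advancing time (a new reading comes with each control period).
- env.capture(name): name is "scene" or "top" or "wrist"; returns a dict with "pixels" (384x512x3 uint8, red, green, blue), "vfov" (degrees; the focal length in pixels is half the picture's height over the tangent of half this angle, whatever the lens; pixels are square), "cx", "cy" (the principal point, pixels), "camera_from_world" (4x4, takes a point from world to camera coordinates). Camera axes: x right, y down, z forward; pixel columns grow to the right and rows downward; lengths in m; the calibration is good to about 2 mm. A picture is of the moment at which its call begins. There is no depth.
- env.finish_job(): hands the job in, once; it reports no verdict.
The state is a dict: "time_s": time; "joints": joint angles; "joint_vel": joint speeds; "effort": joint torques, N m; "tcp_pos": TCP position; "orientation": TCP orientation; "contact_force": force on the tool from outside, world axes, zero at the start; "moment": the same for the moment, N m; "width": finger opening in m.
Only numpy, scipy, OpenCV 4.12 (cv2) and the standard library are available. Lean on these libraries where they do the work, as an engineer would, in place of code of your own. Each camera call takes 0.05 s, during which the arm holds its last target.

## Working session

There is one attempt and no reset: what is moved stays moved. The work goes in short steps, Python scripts to look and compute and a shell command to move; the robot and the scene stay as the last step left them, time stands still between calls to the robot, and variables do not carry over. Pictures are saved under pics/ and viewed, and the job is handed in when it is done.

```bash
ls; mkdir -p pics; python3 - <<'E'
from cell import env
import cv2
print(env.state())
for n in ("scene","top","wrist"):
    d=env.capture(n); cv2.imwrite(f"pics/{n}0.png",d["pixels"][:,:,::-1]); print(n,d["vfov"],d["cx"],d["cy"],d["camera_from_world"].round(3).tolist())
E
```

```text
pics
{'time_s': 0.0, 'joints': array([ 1.12347719e+00,  5.28451293e-01,  1.43391255e+00, -2.35365108e-05,
        1.18138629e+00, -1.78516619e-01]), 'joint_vel': array([-0.00019254,  0.00082887, -0.00069803, -0.00253468, -0.00082975,
        0.00118543]), 'effort': array([ 6.36313598e-04, -4.42352736e+01, -1.78027421e+01, -2.09238783e-04,
        8.36088555e-03,  2.29800882e-06]), 'tcp_pos': array([0.16566801, 0.6019228 , 0.24133947]), 'orientation': array([ 0.70050243,  0.09401887,  0.70095742, -0.0954751 ]), 'contact_force': array([-0.0195044 ,  0.75960859,  0.19470278]), 'moment': array([-0.07156142, -0.01866072,  0.05130193]), 'width': 0.0850089163968754}
scene 55.01422692521572 258.73434168930993 191.30308497839368 [[0.497, -0.868, 0.0, -0.253], [-0.654, -0.374, -0.658, 0.48], [0.571, 0.326, -0.753, 0.912], [0.0, 0.0, 0.0, 1.0]]
top 56.201860019546615 254.79004708055646 187.21919584090242 [[0.009, -1.0, 0.019, 0.018], [-0.983, -0.012, -0.184, 0.611], [0.184, -0.017, -0.983, 1.046], [0.0, 0.0, 0.0, 1.0]]
wrist 66.71378616206299 254.08897892365124 184.32251718019103 [[0.267, 0.964, -0.001, -0.624], [0.923, -0.255, 0.288, -0.036], [0.277, -0.078, -0.958, 0.38], [0.0, 0.0, 0.0, 1.0]]
```

View pics/scene0.png

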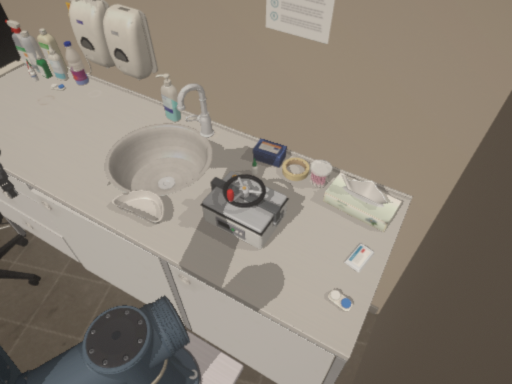

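View pics/top0.png

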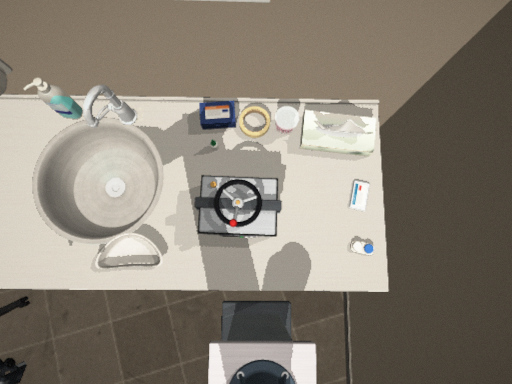

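View pics/wrist0.png

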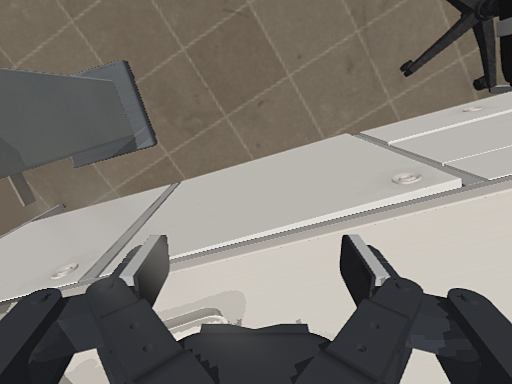

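Top view: wheel centre near (238,203), red handle near (233,222), dropper near (213,143). In the scene view the handle is at about (231,196). Next I'll measure these.

```bash
cat > h.py <<'E'
from cell import env
import cv2, numpy as np
def ray(d,u,v):
    f=d["pixels"].shape[0]/2/np.tan(np.radians(d["vfov"]/2)); T=d["camera_from_world"]; R=T[:3,:3]; o=-R.T@T[:3,3]
    r=R.T@np.array([(u-d["cx"])/f,(v-d["cy"])/f,1]); return o,r
def onz(d,u,v,z):
    o,r=ray(d,u,v); return o+r*(z-o[2])/r[2]
def proj(d,p):
    f=d["pixels"].shape[0]/2/np.tan(np.radians(d["vfov"]/2)); T=d["camera_from_world"]; c=T[:3,:3]@p+T[:3,3]
    return f*c[0]/c[2]+d["cx"], f*c[1]/c[2]+d["cy"]
def red(d,box):
    h=cv2.cvtColor(d["pixels"],cv2.COLOR_RGB2HSV); H,S,V=cv2.split(h)
    m=(((H<8)|(H>172))&(S>150)&(V>80)).astype(np.uint8)
    x0,y0,x1,y1=box; k=np.zeros_like(m); k[y0:y1,x0:x1]=m[y0:y1,x0:x1]
    n,l,s,c=cv2.connectedComponentsWithStats(k)
    i=1+np.argmax(s[1:,4]); return c[i],s[i]
def tri(a,b):
    (o1,r1),(o2,r2)=a,b
    A=np.stack([r1,-r2],1); t=np.linalg.lstsq(A,o2-o1,rcond=None)[0]
    p,q=o1+r1*t[0],o2+r2*t[1]; return (p+q)/2,np.linalg.norm(p-q)
E
python3 - <<'E'
from h import *
t=env.capture("top"); s=env.capture("scene")
ct,st=red(t,(190,160,290,250)); cs,ss=red(s,(200,160,290,240))
print(ct,st,cs,ss)
print("tri",tri(ray(t,*ct),ray(s,*cs)))
for z in(.182,.19,.201): print(z,onz(t,*ct,z),onz(s,*cs,z))
g=cv2.cvtColor(t["pixels"],cv2.COLOR_RGB2GRAY)
# rim: rectify plane z=.156 onto mm grid
im=t["pixels"]
c=onz(t,238,203,.156); print("c guess",c)
for n,d in(("top",t),("scene",s)):
    src=[];dst=[]
    for dx,dy in((-.15,-.15),(.15,-.15),(.15,.15),(-.15,.15)):
        src.append(proj(d,np.array([c[0]+dx,c[1]+dy,.156]))); dst.append(((.15-dy)*2000,(.15-dx)*2000))
    W=cv2.warpPerspective(d["pixels"],cv2.getPerspectiveTransform(np.float32(src),np.float32(dst)),(600,600))
    cv2.imwrite(f"pics/rect_{n}.png",W[:,:,::-1])
cv2.imwrite("pics/topcrop.png",cv2.resize(im[120:250,170:300],None,fx=4.5,fy=4.5,interpolation=cv2.INTER_CUBIC)[:,:,::-1])
E
```

```text
[232.73809524 222.45238095] [229 219   8   7  42] [229.56666667 194.35      ] [227 189   6  12  60]
tri (array([0.49036911, 0.08643528, 0.17988366]), np.float64(0.0034303749777915412))
0.182 [0.49124263 0.08499388 0.182     ] [0.48782185 0.0866761  0.182     ]
0.19 [0.49054443 0.08464934 0.19      ] [0.48227083 0.08254301 0.19      ]
0.201 [0.4895844 0.0841756 0.201    ] [0.47463819 0.07686    0.201     ]
c guess [0.54726793 0.07270313 0.156     ]
```

View pics/rect_top.png

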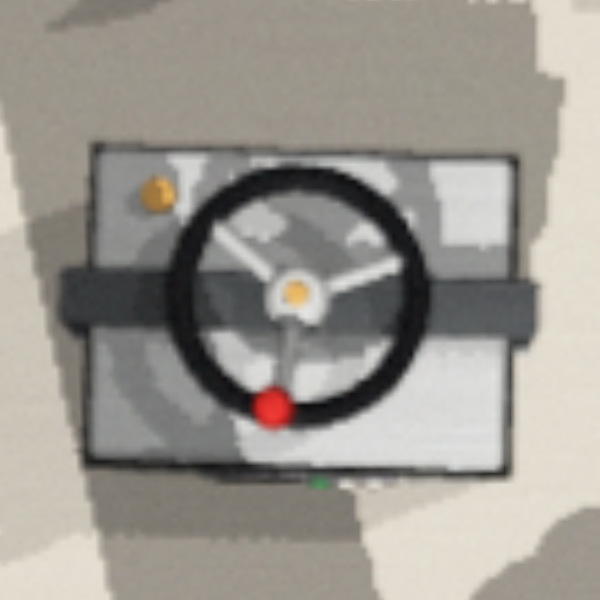

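View pics/rect_scene.png

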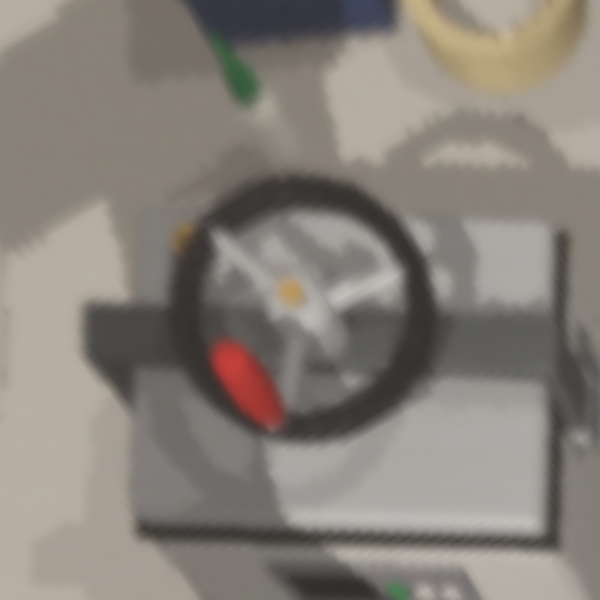

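```bash
python3 - <<'E'
from h import *
from scipy.spatial.transform import Rotation as R
s=env.state(); w,x,y,z=s["orientation"]; M=R.from_quat([x,y,z,w]).as_matrix()
print(M.round(3)); print("y heading",np.degrees(np.arctan2(M[1,1],M[0,1])),"j1,j6 deg",np.degrees(s["joints"][[0,5]]),env.tip_extent)
ax=np.array([.547,.0725]);h=np.array([.4895,.0855]);print(np.degrees(np.arctan2(*(h-ax)[::-1])))
E
```

```text
[[-0.     0.266  0.964]
 [-0.001  0.964 -0.266]
 [-1.    -0.001 -0.   ]]
y heading 74.60108300706246 j1,j6 deg [ 64.37373564 -10.22741815] 0.011
167.2603532075179
```

```bash
python3 -m crank '0 0 -7 0.013 -0.0207 0.002 0.046;0 0 -7 0.013 -0.0207 0 0.046;0 0 -7 0.013 -0.0207 0 0.046;0 0 -7 0.013 -0.0207 0 0.046;0 0 -7 0.013 -0.0207 0 0.046;0 0 -7 0.013 -0.0207 0 0.046;0 0 -7 0.013 -0.0207 0 0.046;0 0 -7 0.013 -0.0207 0 0.046'
```

```text
time_s: 0.92
tcp_pos: [0.2699, 0.4339, 0.2429]
orientation: [0.57, 0.42, 0.57, -0.418]
contact_force: [0.4, 0.1, -0.6]
width: 0.0456
```

```bash
python3 -m crank '0 0 -7 0.0137 -0.0218 0 0.046;0 0 -7 0.0137 -0.0218 0 0.046;0 0 -7 0.0137 -0.0218 0 0.046;0 0 -7 0.0137 -0.0218 0 0.046;0 0 -7 0.0137 -0.0218 0 0.046;0 0 -7 0.0137 -0.0218 0 0.046;0 0 -7 0.0137 -0.0218 0 0.046;0 0 -7 0.0137 -0.0218 0 0.046' && python3 -m crank '0 0 -7 0.0137 -0.0218 0 0.046;0 0 -7 0.0137 -0.0218 0 0.046;0 0 -7 0.0137 -0.0218 0 0.046;0 0 -7 0.0137 -0.0218 0 0.046;0 0 -7 0.0137 -0.0218 0 0.046;0 0 -7 0.0137 -0.0218 0 0.046;0 0 -7 0.0137 -0.0218 0 0.046;0 0 -7 0.0137 -0.0218 0 0.046'
cat >> h.py <<'E'
def heading():
    from scipy.spatial.transform import Rotation as R
    s=env.state(); w,x,y,z=s["orientation"]; M=R.from_quat([x,y,z,w]).as_matrix()
    return s["tcp_pos"].round(4),np.degrees(np.arctan2(M[1,1],M[0,1])),M[:,0].round(3),np.degrees(s["joints"][[0,5]]),s["contact_force"].round(1),s["width"]
E
python3 - <<'E'
from h import *
print(heading())
for n in("top","scene","wrist"):
    d=env.capture(n); cv2.imwrite(f"pics/a_{n}.png",d["pixels"][:,:,::-1])
    if n=="wrist": print(red(d,(0,0,512,384)))
E
```

```text
time_s: 1.58
tcp_pos: [0.3832, 0.2506, 0.2436]
orientation: [0.3, 0.642, 0.298, -0.639]
contact_force: [-0.1, -0.1, 0.2]
width: 0.0464
time_s: 2.25
tcp_pos: [0.497, 0.0663, 0.2444]
orientation: [-0.044, 0.707, -0.046, -0.704]
contact_force: [0.3, -0.0, -0.3]
width: 0.0458
(array([0.497 , 0.0663, 0.2444]), np.float64(-97.27907455857081), array([ 0.004, -0.004, -1.   ]), array([-5.0846646 , 92.30372466]), array([ 0.3, -0. , -0.3]), 0.04575280398995642)
(array([223.67633929, 219.99553571]), array([209, 201,  29,  39, 896], dtype=int32))
```

View pics/a_wrist.png

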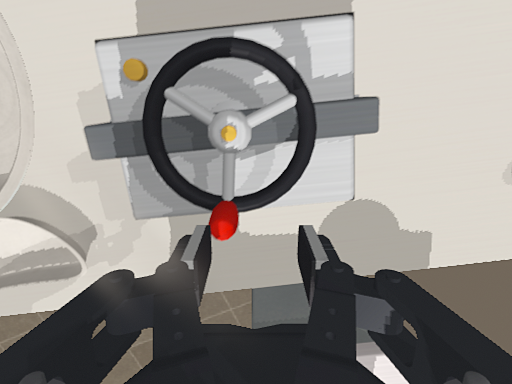

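View pics/a_top.png

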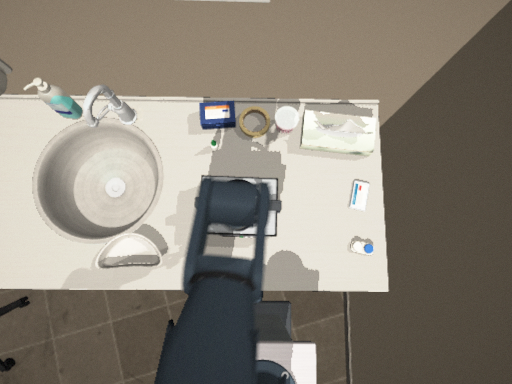

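The wrist view shows the red handle at about (224,220), left of and outside the jaws. The rim is centred near (229,124) and the steriliser is clear. I'll measure again from this closer camera.

```bash
python3 - <<'E'
from h import *
d=env.capture("wrist"); c,s=red(d,(0,0,512,384)); print(heading())
g=d["pixels"].max(2); m=((g<48)).astype(np.uint8); m[215:]=0; m[:,:135]=0;m[:,325:]=0
n,l,st,ce=cv2.connectedComponentsWithStats(m); i=1+np.argmax(st[1:,4]); 
cs,_=cv2.findContours((l==i).astype(np.uint8),cv2.RETR_EXTERNAL,cv2.CHAIN_APPROX_NONE)
print(st[i]); e=cv2.fitEllipse(max(cs,key=len)); print(e)
for z in(.149,.156): print("axis",z,onz(d,*e[0],z))
print("handle",[onz(d,*c,z).round(4) for z in(.175,.182,.19)])
# extreme tops
print("box",s)
# tip positions of handle: rows bottom=top of handle in world
print("bottom px (handle top?)",onz(d,c[0],s[1]+s[3],.201),"base",onz(d,c[0],s[1],.156))
h=onz(d,*c,.182)
t=env.capture("scene")
cv2.imwrite("pics/b_scene.png",t["pixels"][:,:,::-1])
E
```

```text
(array([0.4964, 0.0671, 0.2441]), np.float64(-96.9474850579583), array([ 0.003, -0.003, -1.   ]), array([-5.00571962, 92.04160396]), array([-0.6,  0.4,  0.4]), 0.04657536749542644)
[ 144   33  175  176 6693]
((231.56564331054688, 121.55841827392578), (160.67465209960938, 165.58287048339844), 146.3270721435547)
axis 0.149 [0.5544376  0.07629279 0.149     ]
axis 0.156 [0.55489909 0.07571765 0.156     ]
handle [array([0.4875, 0.0887, 0.175 ]), array([0.4904, 0.0877, 0.182 ]), array([0.4936, 0.0864, 0.19  ])]
box [211 198  29  40 905]
bottom px (handle top?) [0.48324989 0.08699136 0.201     ] base [0.49611331 0.0891746  0.156     ]
```

```bash
python3 -m crank '0 0 -3 -0.004 0.011 0 0.046;0 0 -3 -0.003 0.009 0 0.046;0 0 0 0 0 0 0.046;0 0 0 0 0 0 0.046'
python3 - <<'E'
from h import *
print(heading())
d=env.capture("wrist"); c,s=red(d,(0,0,512,384)); print(onz(d,*c,.182),s)
cv2.imwrite("pics/c.png",d["pixels"][:,:,::-1])
E
```

```text
time_s: 2.83
tcp_pos: [0.485, 0.0917, 0.2438]
orientation: [0.077, -0.703, 0.079, 0.703]
contact_force: [0.2, -0.2, 0.2]
width: 0.0459
(array([0.485 , 0.0917, 0.2438]), np.float64(-102.60307317907227), array([-0.001, -0.003, -1.   ]), array([ -2.1964664 , 100.50119284]), array([ 0.2, -0.2,  0.2]), 0.04590772901926803)
[0.49051351 0.08754276 0.182     ] [244 177  30  38 870]
```

View pics/c.png

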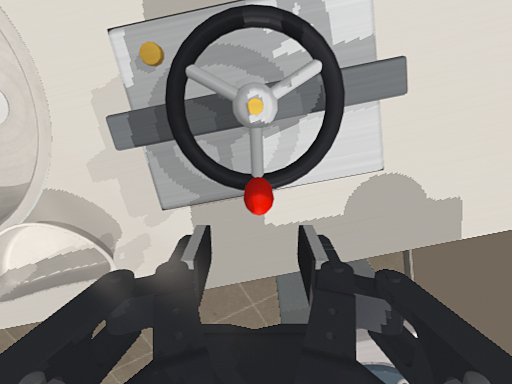

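The handle at (258,197) is centred between the jaws and its spoke points straight at the tool. I'll descend in steps.

```bash
python3 -m crank '0 0 0 0.003 -0.002 -0.006 0.046;0 0 0 0.002 -0.001 -0.015 0.046;0 0 0 0 0 -0.015 0.046;0 0 0 0 0 -0.01 0.046;0 0 0 0 0 -0.005 0.046;0 0 0 0 0 0 0.046'
python3 - <<'E'
from h import *
print(heading())
d=env.capture("wrist"); c,s=red(d,(0,0,512,384)); print(onz(d,*c,.182),s)
cv2.imwrite("pics/d.png",d["pixels"][:,:,::-1])
E
```

```text
time_s: 3.38
tcp_pos: [0.4917, 0.0881, 0.1905]
orientation: [-0.074, 0.704, -0.076, -0.702]
contact_force: [0.5, -0.7, -0.1]
width: 0.0459
(array([0.4917, 0.0881, 0.1905]), np.float64(-102.1587965261029), array([ 0.003, -0.004, -1.   ]), array([-2.57077948, 99.74142925]), array([ 0.5, -0.7, -0.1]), 0.04589369988117909)
[0.49017457 0.08742109 0.182     ] [ 237  212   40   59 1809]
```

View pics/d.png

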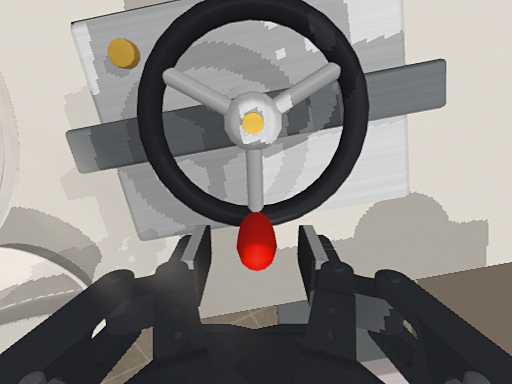

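```bash
cat >> h.py <<'E'
AX=np.array([.5495,.0745]); TH0=167.5
def plan(step=6.0,n=8,lead=.0125,z=.184,half=0):
    # wheel angle tool frame currently stands for, from heading; half=1: y axis = -tangent
    p,hd,_,j,f,w=heading(); s=env.state()["tcp_pos"]
    th=(hd-90+180*half)%360
    q=s[:2]-AX; turned=(np.degrees(np.arctan2(q[1],q[0]))-np.degrees(np.arctan(lead/.06)))
    print("tcp",p,"heading-th",round(th,1),"pos-th",round(turned%360,1),"j6",j[1].round(),"R",np.linalg.norm(q).round(4),"ideal",np.hypot(.06,lead).round(4),"f",f,"w",round(w,4))
    def P(t):
        t=np.radians(t); return AX+.06*np.array([np.cos(t),np.sin(t)])+lead*np.array([-np.sin(t),np.cos(t)])
    base=turned; cur=s[:2]
    for i in range(1,n+1):
        nx=P(base+step*i); dr=step+(((base-th+180)%360)-180)/n
        print(f"0 0 {dr:.1f} {nx[0]-cur[0]:.4f} {nx[1]-cur[1]:.4f} {(z-s[2])/n:.4f};"); cur=nx
E
python3 - <<'E'
from h import *
d=env.capture("wrist")
for u,v in((253,111),(253,123)): print(onz(d,u,v,.152),onz(d,u,v,.162))
plan()
E
```

```text
[0.55578973 0.07493951 0.152     ] [0.55619521 0.07483351 0.162     ]
[0.54921952 0.07637145 0.152     ] [0.55000812 0.07618194 0.162     ]
tcp [0.4923 0.0881 0.1916] heading-th 167.8 pos-th 154.8 j6 100.0 R 0.0588 ideal 0.0613 f [-1.   0.2 -1. ] w 0.0461
0 0 4.4 -0.0036 -0.0057 -0.0009;
0 0 4.4 -0.0005 -0.0064 -0.0009;
0 0 4.4 0.0002 -0.0064 -0.0009;
0 0 4.4 0.0008 -0.0064 -0.0009;
0 0 4.4 0.0015 -0.0062 -0.0009;
0 0 4.4 0.0022 -0.0060 -0.0009;
0 0 4.4 0.0028 -0.0058 -0.0009;
0 0 4.4 0.0034 -0.0055 -0.0009;
```

```bash
sed -i 's/.5495,.0745/.5495,.0755/' h.py; python3 -m crank '0 0 3 -0.001 -0.005 -0.002 0.046;0 0 4 -0.001 -0.005 -0.001 0.046;0 0 4 0 -0.005 -0.001 0.046;0 0 4 0.0005 -0.005 0 0.046;0 0 5 0.001 -0.005 0 0.046;0 0 5 0.002 -0.005 0 0.046'
python3 - <<'E'
from h import *
plan()
d=env.capture("wrist"); c,s=red(d,(0,0,512,384)); print(onz(d,*c,.182),s)
cv2.imwrite("pics/e.png",d["pixels"][:,:,::-1])
E
```

```text
time_s: 3.98
tcp_pos: [0.4947, 0.0602, 0.1904]
orientation: [0.084, 0.706, 0.088, -0.698]
contact_force: [-1.1, 2.9, -2.3]
width: 0.0457
tcp [0.4947 0.0602 0.1904] heading-th 194.0 pos-th 183.9 j6 70.0 R 0.0569 ideal 0.0613 f [-1.1  2.9 -2.3] w 0.0457
0 0 4.7 -0.0022 -0.0073 -0.0008;
0 0 4.7 0.0027 -0.0058 -0.0008;
0 0 4.7 0.0033 -0.0055 -0.0008;
0 0 4.7 0.0038 -0.0051 -0.0008;
0 0 4.7 0.0043 -0.0047 -0.0008;
0 0 4.7 0.0048 -0.0042 -0.0008;
0 0 4.7 0.0052 -0.0037 -0.0008;
0 0 4.7 0.0056 -0.0031 -0.0008;
[0.48911073 0.07277015 0.182     ] [ 209  215   40   58 1831]
```

View pics/e.png

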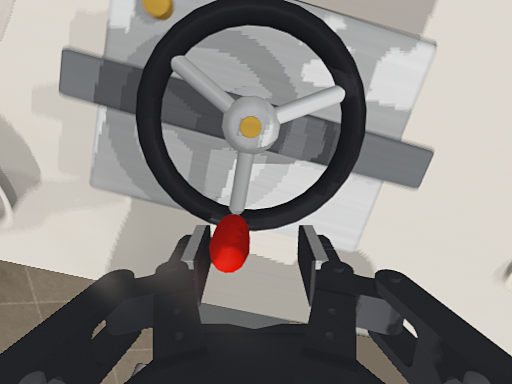

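The left pad is on the handle (229,243) and pushing with about 3 N, and the handle has started to move. I'll carry on.

```bash
python3 -m crank '0 0 4.5 -0.001 -0.007 -0.001 0.046;0 0 4.5 0.002 -0.006 -0.001 0.046;0 0 4.5 0.003 -0.0055 -0.001 0.046;0 0 4.5 0.004 -0.005 -0.001 0.046;0 0 4.5 0.0043 -0.0047 -0.001 0.046;0 0 4.5 0.005 -0.004 -0.001 0.046;0 0 4.5 0.005 -0.0037 0 0.046;0 0 4.5 0.0056 -0.003 0 0.046'
python3 - <<'E'
from h import *
plan()
d=env.capture("wrist"); c,s=red(d,(0,0,512,384)); print(onz(d,*c,.182),s)
E
```

```text
time_s: 4.7
tcp_pos: [0.517, 0.0258, 0.1889]
orientation: [0.296, 0.639, 0.312, -0.638]
contact_force: [-3.0, 2.7, -1.9]
width: 0.046
tcp [0.517  0.0258 0.1889] heading-th 230.9 pos-th 225.0 j6 28.0 R 0.0594 ideal 0.0613 f [-3.   2.7 -1.9] w 0.046
0 0 5.3 0.0045 -0.0048 -0.0006;
0 0 5.3 0.0059 -0.0026 -0.0006;
0 0 5.3 0.0061 -0.0020 -0.0006;
0 0 5.3 0.0063 -0.0014 -0.0006;
0 0 5.3 0.0064 -0.0007 -0.0006;
0 0 5.3 0.0064 -0.0000 -0.0006;
0 0 5.3 0.0064 0.0006 -0.0006;
0 0 5.3 0.0063 0.0013 -0.0006;
[0.50607717 0.03429238 0.182     ] [ 208  212   42   59 1871]
```

```bash
python3 -m crank '0 0 5.5 0.005 -0.0045 -0.001 0.046;0 0 5.5 0.006 -0.0025 -0.001 0.046;0 0 5.5 0.0062 -0.002 -0.001 0.046;0 0 5.5 0.0063 -0.0014 -0.001 0.046;0 0 5.5 0.0064 -0.0007 -0.001 0.046;0 0 5.5 0.0064 0 -0.001 0.046;0 0 5.5 0.0064 0.0006 0 0.046;0 0 5.5 0.0063 0.0013 0 0.046'
python3 - <<'E'
from h import *
plan()
d=env.capture("wrist"); c,s=red(d,(0,0,512,384)); print(onz(d,*c,.182),s)
E
```

```text
time_s: 5.42
tcp_pos: [0.5572, 0.018, 0.1857]
orientation: [0.512, 0.465, 0.536, -0.484]
contact_force: [-3.5, -0.7, -1.1]
width: 0.0462
tcp [0.5572 0.018  0.1857] heading-th 275.7 pos-th 265.9 j6 -15.0 R 0.058 ideal 0.0613 f [-3.5 -0.7 -1.1] w 0.0462
0 0 4.8 0.0067 -0.0020 -0.0002;
0 0 4.8 0.0061 0.0018 -0.0002;
0 0 4.8 0.0059 0.0025 -0.0002;
0 0 4.8 0.0056 0.0031 -0.0002;
0 0 4.8 0.0053 0.0036 -0.0002;
0 0 4.8 0.0049 0.0042 -0.0002;
0 0 4.8 0.0044 0.0047 -0.0002;
0 0 4.8 0.0039 0.0051 -0.0002;
[0.54369097 0.01587162 0.182     ] [ 207  215   44   61 1991]
```

```bash
python3 -m crank '0 0 4.8 0.007 -0.002 0 0.046;0 0 4.8 0.0062 0.0014 0 0.046;0 0 4.8 0.006 0.0022 0 0.046;0 0 4.8 0.0058 0.003 0 0.046;0 0 4.8 0.0054 0.0035 0 0.046;0 0 4.8 0.005 0.004 0 0.046;0 0 4.8 0.0045 0.0046 0 0.046;0 0 4.8 0.004 0.005 0 0.046'
python3 - <<'E'
from h import *
plan()
d=env.capture("wrist"); c,s=red(d,(0,0,512,384)); print(onz(d,*c,.182),s)
E
```

```text
time_s: 6.13
tcp_pos: [0.5937, 0.0357, 0.1853]
orientation: [0.64, 0.255, 0.661, -0.296]
contact_force: [-2.4, -2.1, -1.4]
width: 0.0461
tcp [0.5937 0.0357 0.1853] heading-th 314.1 pos-th 306.3 j6 -49.0 R 0.0595 ideal 0.0613 f [-2.4 -2.1 -1.4] w 0.0461
0 0 5.0 0.0054 0.0038 -0.0002;
0 0 5.0 0.0035 0.0054 -0.0002;
0 0 5.0 0.0029 0.0057 -0.0002;
0 0 5.0 0.0023 0.0060 -0.0002;
0 0 5.0 0.0017 0.0062 -0.0002;
0 0 5.0 0.0010 0.0063 -0.0002;
0 0 5.0 0.0003 0.0064 -0.0002;
0 0 5.0 -0.0003 0.0064 -0.0002;
[0.58418418 0.02620437 0.182     ] [ 207  215   44   61 1994]
```

```bash
python3 -m crank '0.3 -0.35 4.9 0.0055 0.0036 0 0.046;0.3 -0.35 4.9 0.0037 0.0052 0 0.046;0.3 -0.35 4.9 0.003 0.0057 0 0.046;0.3 -0.35 4.9 0.0024 0.006 0 0.046;0.3 -0.35 4.9 0.0018 0.0062 0 0.046;0.3 -0.35 4.9 0.001 0.0063 0 0.046;0.3 -0.35 4.9 0.0003 0.0064 0 0.046;0.3 -0.35 4.9 -0.0003 0.0064 0 0.046'
python3 - <<'E'
from h import *
plan(); print(heading()[2])
d=env.capture("wrist"); c,s=red(d,(0,0,512,384)); p=onz(d,*c,.182); print(p,s,np.degrees(np.arctan2(*(p[:2]-AX)[::-1])))
cv2.imwrite("pics/f.png",d["pixels"][:,:,::-1])
E
```

```text
time_s: 6.85
tcp_pos: [0.6118, 0.0749, 0.1867]
orientation: [0.716, 0.038, 0.695, -0.051]
contact_force: [1.2, -3.4, -1.7]
width: 0.0461
tcp [0.6118 0.0749 0.1867] heading-th 352.8 pos-th 347.7 j6 -85.0 R 0.0623 ideal 0.0613 f [ 1.2 -3.4 -1.7] w 0.0461
0 0 5.4 -0.0013 0.0064 -0.0003;
0 0 5.4 -0.0009 0.0063 -0.0003;
0 0 5.4 -0.0016 0.0062 -0.0003;
0 0 5.4 -0.0022 0.0060 -0.0003;
0 0 5.4 -0.0029 0.0057 -0.0003;
0 0 5.4 -0.0034 0.0054 -0.0003;
0 0 5.4 -0.0040 0.0050 -0.0003;
0 0 5.4 -0.0045 0.0046 -0.0003;
[ 0.029 -0.021 -0.999]
[0.60915401 0.06194886 0.182     ] [ 208  211   42   62 2023] -12.798246122686065
```

View pics/f.png

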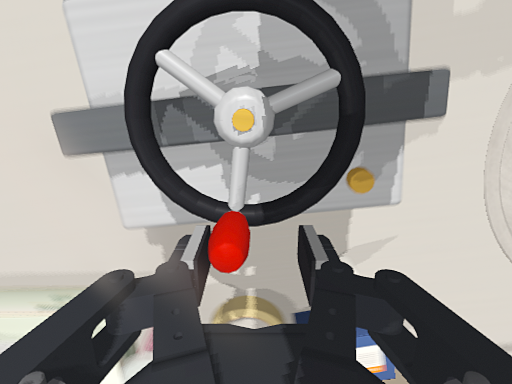

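The handle at (229,242) is against the left pad after half a turn. j6 still has range, so I'll continue.

```bash
python3 -m crank '0.15 0.2 5.4 -0.0013 0.0064 0 0.046;0.15 0.2 5.4 -0.001 0.0063 0 0.046;0.15 0.2 5.4 -0.0016 0.0062 -0.001 0.046;0.15 0.2 5.4 -0.0022 0.006 -0.001 0.046;0.15 0.2 5.4 -0.003 0.0057 0 0.046;0.15 0.2 5.4 -0.0034 0.0054 0 0.046;0.15 0.2 5.4 -0.004 0.005 0 0.046;0.15 0.2 5.4 -0.0045 0.0046 0 0.046'
python3 - <<'E'
from h import *
plan(); print(heading()[2])
d=env.capture("wrist"); c,s=red(d,(0,0,512,384)); p=onz(d,*c,.182); print(p,s,np.degrees(np.arctan2(*(p[:2]-AX)[::-1])))
E
```

```text
time_s: 7.57
tcp_pos: [0.5986, 0.1135, 0.1893]
orientation: [0.684, -0.214, 0.664, 0.214]
contact_force: [2.0, -1.9, -2.8]
width: 0.046
tcp [0.5986 0.1135 0.1893] heading-th 35.2 pos-th 26.0 j6 -126.0 R 0.0621 ideal 0.0613 f [ 2.  -1.9 -2.8] w 0.046
0 0 4.8 -0.0048 0.0044 -0.0007;
0 0 4.8 -0.0047 0.0044 -0.0007;
0 0 4.8 -0.0051 0.0039 -0.0007;
0 0 4.8 -0.0055 0.0033 -0.0007;
0 0 4.8 -0.0058 0.0027 -0.0007;
0 0 4.8 -0.0061 0.0021 -0.0007;
0 0 4.8 -0.0062 0.0015 -0.0007;
0 0 4.8 -0.0064 0.0008 -0.0007;
[ 0.028  0.008 -1.   ]
[0.60504911 0.10230831 0.182     ] [ 209  209   41   60 1916] 25.76221768151058
```

```bash
python3 -m crank '0 0.2 3 -0.0048 0.0044 -0.001 0.046;0 0.2 3 -0.0047 0.0044 -0.001 0.046;0 0.2 3 -0.005 0.0039 -0.001 0.046;0 0.2 3 -0.0055 0.0033 -0.001 0.046;0 0.2 3 -0.0058 0.0027 -0.001 0.046;0 0.2 3 -0.006 0.002 0 0.046;0 0.2 2 -0.006 0.0015 0 0.046;0 0.2 2 -0.006 0.0008 0 0.046'
python3 - <<'E'
from h import *
plan(); print(heading()[2])
d=env.capture("wrist"); c,s=red(d,(0,0,512,384)); p=onz(d,*c,.182); print(p,s,np.degrees(np.arctan2(*(p[:2]-AX)[::-1])))
cv2.imwrite("pics/g.png",d["pixels"][:,:,::-1])
E
```

```text
time_s: 8.28
tcp_pos: [0.5707, 0.1326, 0.1914]
orientation: [0.641, -0.328, 0.612, 0.326]
contact_force: [2.0, -0.9, -1.8]
width: 0.0459
tcp [0.5707 0.1326 0.1914] heading-th 55.1 pos-th 57.9 j6 -144.0 R 0.061 ideal 0.0613 f [ 2.  -0.9 -1.8] w 0.0459
0 0 6.3 -0.0060 0.0022 -0.0009;
0 0 6.3 -0.0063 0.0013 -0.0009;
0 0 6.3 -0.0064 0.0006 -0.0009;
0 0 6.3 -0.0064 -0.0001 -0.0009;
0 0 6.3 -0.0064 -0.0007 -0.0009;
0 0 6.3 -0.0063 -0.0014 -0.0009;
0 0 6.3 -0.0061 -0.0020 -0.0009;
0 0 6.3 -0.0058 -0.0027 -0.0009;
[ 0.038  0.015 -0.999]
[0.58271084 0.12729258 0.182     ] [ 209  213   41   59 1862] 57.3308776625936
```

View pics/g.png

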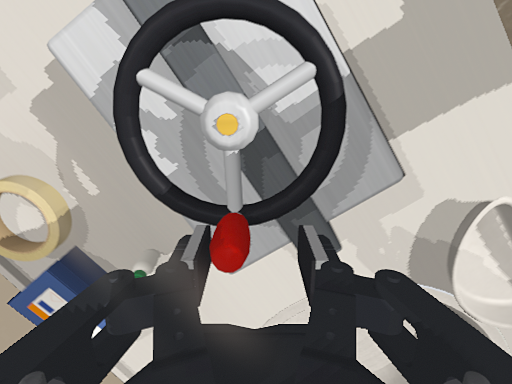

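```bash
python3 -m crank '0 0 0 0.005 -0.0025 0 0.046;0 0 0 0.004 -0.002 0 0.046;0 0 0 0 0 0.005 0.046;0 0 0 0 0 0.015 0.046;0 0 0 0 0 0.015 0.046;0 0 -3 0 0 0.012 0.046;0 0 -7 0 0 0 0.046;0 0 -7 0 0 0 0.046'
python3 - <<'E'
from h import *
print(heading())
E
```

```text
time_s: 9.0
tcp_pos: [0.5818, 0.1277, 0.2434]
orientation: [0.687, -0.222, 0.657, 0.218]
contact_force: [0.1, -0.5, -0.4]
width: 0.0463
(array([0.5818, 0.1277, 0.2434]), np.float64(126.24919001650817), array([ 0.042,  0.008, -0.999]), array([   1.45069649, -125.01017596]), array([ 0.1, -0.5, -0.4]), 0.04630888214730646)
```

```bash
python3 -m crank '0 0.3 -7 0 0 0 0.046;0 0.3 -7 0 0 0 0.046;0 0.3 -7 0 0 0 0.046;0 0.3 -7 0 0 0 0.046;0 0.3 -7 0 0 0 0.046;0 0.3 -7 0 0 0 0.046;0 0.3 -7 0 0 0 0.046;0 0.3 -7 0 0 0 0.046'; python3 -m crank '0 0 -7 0 0 0 0.046;0 0 -7 0 0 0 0.046;0 0 -7 0 0 0 0.046;0 0 -7 0 0 0 0.046;0 0 -7 0 0 0 0.046;0 0 -7 0 0 0 0.046;0 0 -7 0 0 0 0.046;0 0 -7 0 0 0 0.046'
python3 - <<'E'
from h import *
print(heading())
E
```

```text
time_s: 9.67
tcp_pos: [0.5844, 0.1281, 0.2487]
orientation: [0.696, 0.125, 0.695, -0.133]
contact_force: [-0.2, -0.6, 0.0]
width: 0.0462
time_s: 10.33
tcp_pos: [0.587, 0.1285, 0.2523]
orientation: [0.547, 0.443, 0.55, -0.449]
contact_force: [-0.3, -0.2, 0.3]
width: 0.0464
(array([0.587 , 0.1285, 0.2523]), np.float64(11.720075178528306), array([-0.008, -0.004, -1.   ]), array([ 1.8152326, -9.8080653]), array([-0.3, -0.2,  0.3]), 0.046381173283604436)
```

```bash
python3 -m crank '0 0 -7 -0.002 0 -0.001 0.046;0 0 -7 -0.002 0 -0.001 0.046;0 0 -7 0 0 -0.002 0.046;0 0 -7 0 0 -0.002 0.046;0 0 -7 0 0 0 0.046;0 0 -6 0 0 0 0.046;0 0 0 0 0 0 0.046'
python3 - <<'E'
from h import *
print(heading())
d=env.capture("wrist"); c,s=red(d,(0,0,512,384)); p=onz(d,*c,.182); print(p,s,np.degrees(np.arctan2(*(p[:2]-AX)[::-1])))
cv2.imwrite("pics/i.png",d["pixels"][:,:,::-1])
E
```

```text
time_s: 10.92
tcp_pos: [0.5849, 0.1286, 0.2493]
orientation: [-0.347, -0.613, -0.351, 0.616]
contact_force: [-0.6, -0.1, 0.1]
width: 0.046
(array([0.5849, 0.1286, 0.2493]), np.float64(-30.815491951418238), array([-0.006,  0.003, -1.   ]), array([ 1.62873305, 32.36425102]), array([-0.6, -0.1,  0.1]), 0.04601459353426394)
[0.58084648 0.12759639 0.182     ] [238 187  28  38 856] 58.96461298713199
```

View pics/i.png

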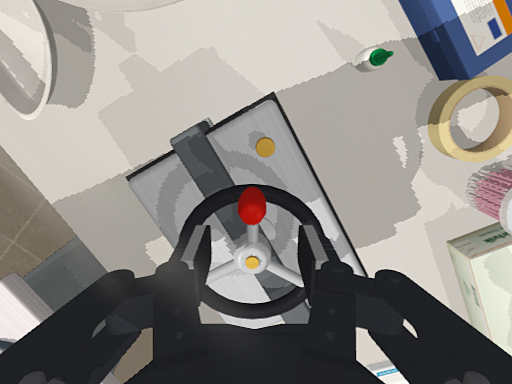

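The handle at (252,206) is centred in the jaws again after the half-turn regrasp. I'll descend.

```bash
python3 -m crank '0 0 0 -0.003 0 -0.006 0.046;0 0 0 -0.001 -0.001 -0.015 0.046;0 0 0 0 0 -0.016 0.046;0 0 0 0 0 -0.013 0.046;0 0 0 0 0 -0.008 0.046;0 0 0 0 0 -0.003 0.046'
python3 - <<'E'
from h import *
plan(half=1); print(heading()[2])
d=env.capture("wrist"); c,s=red(d,(0,0,512,384)); p=onz(d,*c,.182); print(p,s,np.degrees(np.arctan2(*(p[:2]-AX)[::-1])))
E
```

```text
time_s: 11.47
tcp_pos: [0.5815, 0.1278, 0.1874]
orientation: [0.352, 0.613, 0.354, -0.612]
contact_force: [-0.0, -1.0, 0.3]
width: 0.0458
tcp [0.5815 0.1278 0.1874] heading-th 59.9 pos-th 46.8 j6 32.0 R 0.0613 ideal 0.0613 f [-0.  -1.   0.3] w 0.0458
0 0 4.4 -0.0056 0.0031 -0.0004;
0 0 4.4 -0.0059 0.0025 -0.0004;
0 0 4.4 -0.0062 0.0018 -0.0004;
0 0 4.4 -0.0063 0.0012 -0.0004;
0 0 4.4 -0.0064 0.0005 -0.0004;
0 0 4.4 -0.0064 -0.0002 -0.0004;
0 0 4.4 -0.0064 -0.0008 -0.0004;
0 0 4.4 -0.0062 -0.0015 -0.0004;
[-0.001  0.004 -1.   ]
[0.58061188 0.127166   0.182     ] [ 235  214   40   60 1897] 58.94477386409185
```

```bash
python3 -m crank '0 0 4 -0.005 0.003 -0.001 0.046;0 0 4 -0.0055 0.0025 -0.001 0.046;0 0 4 -0.006 0.0018 -0.001 0.046;0 0 4.4 -0.0062 0.0012 -0.001 0.046;0 0 4.4 -0.0064 0.0005 0 0.046;0 0 4.4 -0.0064 -0.0002 0 0.046;0 0 4.4 -0.0064 -0.0008 0 0.046;0 0 4.4 -0.0062 -0.0015 0 0.046'
python3 - <<'E'
from h import *
plan(half=1); print(heading()[2])
d=env.capture("wrist"); c,s=red(d,(0,0,512,384)); p=onz(d,*c,.182); print(p,s,np.degrees(np.arctan2(*(p[:2]-AX)[::-1])))
E
```

```text
time_s: 12.18
tcp_pos: [0.5465, 0.1338, 0.1887]
orientation: [0.53, 0.484, 0.518, -0.465]
contact_force: [2.8, 0.0, -2.1]
width: 0.0458
tcp [0.5465 0.1338 0.1887] heading-th 95.7 pos-th 81.2 j6 -4.0 R 0.0584 ideal 0.0613 f [ 2.8  0.  -2.1] w 0.0458
0 0 4.2 -0.0065 0.0023 -0.0006;
0 0 4.2 -0.0063 -0.0013 -0.0006;
0 0 4.2 -0.0061 -0.0020 -0.0006;
0 0 4.2 -0.0059 -0.0026 -0.0006;
0 0 4.2 -0.0056 -0.0032 -0.0006;
0 0 4.2 -0.0052 -0.0038 -0.0006;
0 0 4.2 -0.0048 -0.0043 -0.0006;
0 0 4.2 -0.0043 -0.0048 -0.0006;
[ 0.03   0.008 -1.   ]
[0.55920653 0.1346876  0.182     ] [ 259  212   42   60 1900] 80.68662562676683
```

```bash
python3 -m crank '0 0.2 4 -0.0065 0.0023 -0.001 0.046;0 0.2 4 -0.0063 -0.0012 -0.001 0.046;0 0.2 4 -0.0061 -0.002 -0.001 0.046;0 0.2 4 -0.0059 -0.0026 -0.001 0.046;0 0.2 4 -0.0056 -0.0032 -0.001 0.046;0 0.2 4 -0.0052 -0.0038 0 0.046;0 0.2 4 -0.0048 -0.0043 0 0.046;0 0.2 4 -0.0043 -0.0048 0 0.046'
python3 - <<'E'
from h import *
plan(half=1); print(heading()[2])
d=env.capture("wrist"); c,s=red(d,(0,0,512,384)); p=onz(d,*c,.182); print(p,s,np.degrees(np.arctan2(*(p[:2]-AX)[::-1])))
E
```

```text
time_s: 12.9
tcp_pos: [0.5157, 0.1171, 0.191]
orientation: [0.641, 0.321, 0.633, -0.292]
contact_force: [2.3, 3.3, -1.7]
width: 0.0462
tcp [0.5157 0.1171 0.191 ] heading-th 128.6 pos-th 117.3 j6 -40.0 R 0.0536 ideal 0.0613 f [ 2.3  3.3 -1.7] w 0.0462
0 0 4.6 -0.0096 0.0016 -0.0009;
0 0 4.6 -0.0043 -0.0048 -0.0009;
0 0 4.6 -0.0038 -0.0052 -0.0009;
0 0 4.6 -0.0032 -0.0056 -0.0009;
0 0 4.6 -0.0026 -0.0059 -0.0009;
0 0 4.6 -0.0020 -0.0061 -0.0009;
0 0 4.6 -0.0013 -0.0063 -0.0009;
0 0 4.6 -0.0007 -0.0064 -0.0009;
[ 0.028  0.032 -0.999]
[0.52318261 0.12882534 0.182     ] [ 258  204   43   57 1823] 116.26748909256683
```

```bash
python3 -m crank '-0.2 0.2 3 -0.008 0.001 -0.001 0.046;-0.2 0.2 3.5 -0.005 -0.003 -0.001 0.046;-0.2 0.2 3.5 -0.004 -0.005 -0.001 0.046;-0.2 0.2 3.5 -0.0034 -0.0055 -0.001 0.046;-0.2 0.2 3.5 -0.0026 -0.0057 -0.001 0.046;-0.2 0.2 3.5 -0.002 -0.0058 0 0.046'
python3 - <<'E'
from h import *
plan(half=1,step=5); print(heading()[2])
d=env.capture("wrist"); c,s=red(d,(0,0,512,384)); p=onz(d,*c,.182); print(p,s,np.degrees(np.arctan2(*(p[:2]-AX)[::-1])))
cv2.imwrite("pics/j.png",d["pixels"][:,:,::-1])
E
```

```text
time_s: 13.45
tcp_pos: [0.4991, 0.096, 0.1917]
orientation: [0.685, 0.199, 0.678, -0.178]
contact_force: [1.7, 3.0, -1.0]
width: 0.0462
tcp [0.4991 0.096  0.1917] heading-th 149.1 pos-th 146.1 j6 -63.0 R 0.0544 ideal 0.0613 f [ 1.7  3.  -1. ] w 0.0462
0 0 4.6 -0.0082 -0.0024 -0.0010;
0 0 4.6 -0.0014 -0.0052 -0.0010;
0 0 4.6 -0.0009 -0.0053 -0.0010;
0 0 4.6 -0.0004 -0.0053 -0.0010;
0 0 4.6 0.0000 -0.0053 -0.0010;
0 0 4.6 0.0005 -0.0053 -0.0010;
0 0 4.6 0.0010 -0.0053 -0.0010;
0 0 4.6 0.0014 -0.0052 -0.0010;
[ 0.018  0.026 -1.   ]
[0.50161966 0.1100006  0.182     ] [ 259  202   41   58 1815] 144.22503106894274
```

View pics/j.png

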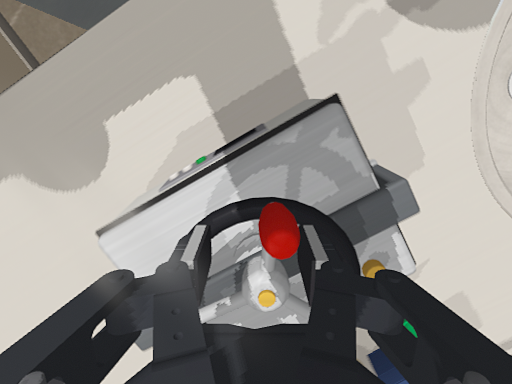

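The right pad is pushing the handle at (279,230), with about 24° left. From here I'll take smaller steps.

```bash
python3 -m crank '-0.2 0.2 3 -0.005 -0.003 -0.001 0.046;-0.2 0.2 3 -0.003 -0.004 -0.001 0.046;-0.2 0.2 3 -0.002 -0.004 -0.001 0.046;0 0 2 -0.001 -0.003 0 0.046;0 0 0 0 0 0 0.046'
python3 - <<'E'
from h import *
plan(half=1,step=3,n=4); print(heading()[2])
d=env.capture("wrist"); c,s=red(d,(0,0,512,384)); p=onz(d,*c,.182); print(p,s,np.degrees(np.arctan2(*(p[:2]-AX)[::-1])))
E
```

```text
time_s: 13.92
tcp_pos: [0.4925, 0.0834, 0.1923]
orientation: [0.699, 0.134, 0.692, -0.117]
contact_force: [-0.4, 0.4, 0.0]
width: 0.046
tcp [0.4925 0.0834 0.1923] heading-th 159.6 pos-th 160.3 j6 -75.0 R 0.0576 ideal 0.0613 f [-0.4  0.4  0. ] w 0.046
0 0 3.2 -0.0040 -0.0027 -0.0021;
0 0 3.2 -0.0002 -0.0032 -0.0021;
0 0 3.2 -0.0000 -0.0032 -0.0021;
0 0 3.2 0.0001 -0.0032 -0.0021;
[ 0.013  0.021 -1.   ]
[0.4944231  0.09632552 0.182     ] [ 258  206   41   57 1800] 159.2875325123459
```

```bash
python3 -m crank '0 0 3 -0.001 -0.003 -0.001 0.046;0 0 3 -0.001 -0.003 -0.001 0.046;0 0 3 -0.001 -0.003 0 0.046;0 0 0 0 0 0 0.046'
python3 - <<'E'
from h import *
plan(half=1,step=3,n=4); print(heading()[2])
d=env.capture("wrist"); c,s=red(d,(0,0,512,384)); p=onz(d,*c,.182); print(p,s,np.degrees(np.arctan2(*(p[:2]-AX)[::-1])))
E
```

```text
time_s: 14.3
tcp_pos: [0.4918, 0.0763, 0.1919]
orientation: [0.708, 0.082, 0.699, -0.063]
contact_force: [-0.5, -0.1, -0.2]
width: 0.0461
tcp [0.4918 0.0763 0.1919] heading-th 168.2 pos-th 167.5 j6 -84.0 R 0.0577 ideal 0.0613 f [-0.5 -0.1 -0.2] w 0.0461
0 0 2.8 -0.0035 -0.0032 -0.0020;
0 0 2.8 0.0002 -0.0032 -0.0020;
0 0 2.8 0.0004 -0.0032 -0.0020;
0 0 2.8 0.0005 -0.0032 -0.0020;
[ 0.015  0.025 -1.   ]
[0.49232911 0.08931515 0.182     ] [ 258  207   41   57 1819] 166.41509171653627
```

```bash
python3 -m crank '0 0 0 -0.001 0.005 0 0.046;0 0 0 -0.001 0.005 0 0.046;0 0 0 0 0 0 0.046;0 0 0 0 0 0.01 0.046;0 0 0 0 0 0.02 0.046;0 0 0 0 0 0.02 0.046;0 0 0 0 0 0.01 0.046;0 0 0 0 0 0 0.046'
python3 - <<'E'
from h import *
print(heading())
d=env.capture("wrist"); c,s=red(d,(0,0,512,384)); p=onz(d,*c,.182); print(p,s,np.degrees(np.arctan2(*(p[:2]-AX)[::-1])))
E
```

```text
time_s: 15.02
tcp_pos: [0.4868, 0.0887, 0.2527]
orientation: [0.705, 0.084, 0.701, -0.067]
contact_force: [0.5, -0.8, 0.2]
width: 0.046
(array([0.4868, 0.0887, 0.2527]), np.float64(77.71675089984845), array([ 0.008,  0.023, -1.   ]), array([ -3.43630002, -81.91150995]), array([ 0.5, -0.8,  0.2]), 0.046040415873491905)
[0.49139884 0.08914051 0.182     ] [240 188  28  37 816] 166.78784194066742
```

```bash
python3 -m crank '0 0 0 -0.008 0.02 0.002 0.046;0 0 0 -0.01 0.03 0 0.046;0 0 0 -0.01 0.03 0 0.046;0 0 0 -0.01 0.03 0 0.046;0 0 0 -0.01 0.03 0 0.046;0 0 0 -0.01 0.03 0 0.046;0 0 0 -0.01 0.03 0 0.046;0 0 0 -0.01 0.03 0 0.046' && python3 -m crank '0 0 0 -0.012 0.03 0 0.046;0 0 0 -0.012 0.03 0 0.046;0 0 0 -0.012 0.03 0 0.046;0 0 0 -0.012 0.03 0 0.046;0 0 0 -0.01 0.02 0 0.046;0 0 0 -0.005 0.01 0 0.046;0 0 0 0 0 0 0.046;0 0 0 0 0 0 0.046'
python3 - <<'E'
from h import *
print(heading())
t=env.capture("top"); s=env.capture("scene")
cv2.imwrite("pics/k_top.png",t["pixels"][:,:,::-1]); cv2.imwrite("pics/k_scene.png",s["pixels"][:,:,::-1])
for d,b in((t,(190,160,290,250)),(s,(200,160,290,240))):
    try: c,st=red(d,b); print(c,st,onz(d,*c,.182))
    except Exception as e: print(e)
a=cv2.imread("pics/top0.png").astype(int); k=cv2.imread("pics/k_top.png").astype(int)
E
```

```text
time_s: 15.73
tcp_pos: [0.404, 0.3212, 0.2469]
orientation: [0.701, 0.087, 0.703, -0.076]
contact_force: [0.6, 0.2, 0.6]
width: 0.046
time_s: 16.4
tcp_pos: [0.3296, 0.4809, 0.2366]
orientation: [0.698, 0.081, 0.707, -0.077]
contact_force: [0.5, 0.7, -0.0]
width: 0.0459
(array([0.3296, 0.4809, 0.2366]), np.float64(77.1486352241883), array([-0.012,  0.006, -1.   ]), array([ 44.22434302, -33.29199235]), array([ 0.5,  0.7, -0. ]), 0.04590238755633075)
[232.         222.25581395] [229 219   7   7  43] [0.49174361 0.08696457 0.182     ]
[229.12903226 193.87096774] [226 189   7  11  62] [0.4887455  0.08879706 0.182     ]
```

View pics/k_top.png

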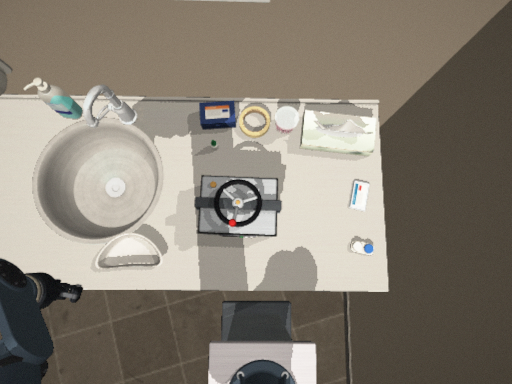

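View pics/k_scene.png

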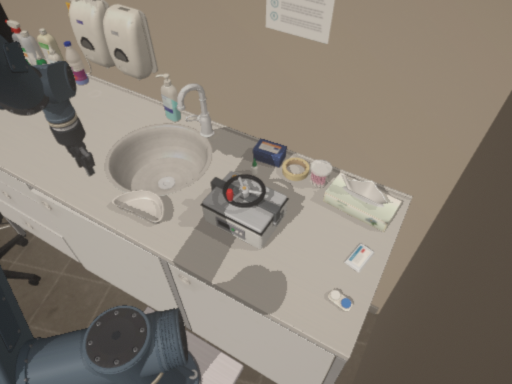

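Both cameras put the handle about 2 mm from its start. The dropper (214,144), dish, packet and lens case have not moved, and the arm is clear. I'll hand in.

```bash
python3 - <<'E'
from h import *
print(env.state()["joint_vel"].round(3)); print(env.finish_job())
E
```

```text
[-0.015 -0.009 -0.007  0.    -0.     0.002]
the job is handed in; nothing more can be done
None
```

I pushed the hand wheel one full turn anticlockwise by its red handle and handed the job in at about 16.5 s of the 58 s allowed. No verdict was reported.

- **How:** the fingers stayed about 46 mm apart with the handle loose between them, so only one pad pushed it. Force readings at the end of each push were about 3–5 N, against a limit of 20 N. About two-thirds of the way round, I lifted clear, turned the tool back half a turn and finished with the other finger.
- **Handle position:** the top camera puts the handle about 2 mm from where it started, and the scene camera about 2.3 mm. The wrist camera also gave about 2 mm. The limit is 12 mm.
- **Worktop:** by eye in the top and scene pictures, the gauze pack, lens case, dropper and kidney dish had not moved. The arm is well away from the wheel and was almost at rest when I handed in.
- **Disagreements:** the cameras differ by 2–4 mm in absolute position, so I compared each camera only with its own first picture. The wrist camera put the wheel's axis up to 6 mm off, depending on whether I used the rim or the hub. I used the hub value, which gave the stated 60 mm radius.
- **Not checked:** I had no direct reading of the wheel joint. I followed the turn from the handle's position in the wrist pictures.

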